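Find the loose bolt on the engine cover and hold its cap open

TASK

One of the three bolts on this second-hand engine cover is loose: tap the bolts gently from above, one after another, until you find the one that sinks. Then take the hinged cap around that bolt by its fin, lift it at least half way to upright so that the buyer can see the bolt's seat, and finish while still holding it up like that. Only open a cap after its bolt has sunk, keep the other two caps shut, and leave the parts lying around where they are.

Things in the scene. Friction and masses are not known exactly. Their poses are not given: they have to be found in the camera images.
- bolt_left_top (a point): centre of the top face of the left (+y side of the cover) bolt: upright steel hex bolt, head 21 mm over corners, top 88 mm above the table. Three bolts stand in a row, 90 mm apart, on a fixed cast-aluminium engine cover (170 x 280 mm, deck 58 mm high, longer along the row). Axes: z up, y along the row, x across it from the fin over the bolt to the hinge. Sinks with the bolt.
- bolt_left (a joint): how far the left (+y side of the cover) bolt has sunk, in m: 0 as found. A loose bolt moves down under a push of about 4 N, to a stop at 0.008, and stays down; a tight one gives only about a millimetre. All look alike as found; any one of the three may be the loose one.
- cap_left_fin (a point): grip point of the left (+y side of the cover) cap's upright fin: 12 mm thick (along y), 26 long (x), 28 tall, its top 12 mm above this point, its foot 16 below. 89 mm from the hinge, 53 mm on the robot's side of the bolt. Cap: dark steel flap, 5 mm thick, 54 wide, flat 2 mm over the deck; the bolt's head stands out through its window; a 14 mm wide tongue at its front carries the fin.
- cap_left_hinge (a point): middle of the left (+y side of the cover) cap's hinge line, 37 mm behind the bolt on the side away from the fin; the hinge runs along y, 62 mm above the table.
- cap_left (a joint): angle of the left (+y side of the cover) cap in rad: 0 shut, growing as its fin is lifted up and back over the bolt, stop at 1.45. Its weight and a light spring shut it again: about 1.5 to 2.5 N at the fin holds it up.
- bolt_middle_top (a point): centre of the top face of the middle bolt: upright steel hex bolt, head 21 mm over corners, top 88 mm above the table. Three bolts stand in a row, 90 mm apart, on a fixed cast-aluminium engine cover (170 x 280 mm, deck 58 mm high, longer along the row). Axes: z up, y along the row, x across it from the fin over the bolt to the hinge. Sinks with the bolt.
- bolt_middle (a joint): how far the middle bolt has sunk, in m: 0 as found. A loose bolt moves down under a push of about 4 N, to a stop at 0.008, and stays down; a tight one gives only about a millimetre. All look alike as found; any one of the three may be the loose one.
- cap_middle_fin (a point): grip point of the middle cap's upright fin: 12 mm thick (along y), 26 long (x), 28 tall, its top 12 mm above this point, its foot 16 below. 89 mm from the hinge, 53 mm on the robot's side of the bolt. Cap: dark steel flap, 5 mm thick, 54 wide, flat 2 mm over the deck; the bolt's head stands out through its window; a 14 mm wide tongue at its front carries the fin.
- cap_middle_hinge (a point): middle of the middle cap's hinge line, 37 mm behind the bolt on the side away from the fin; the hinge runs along y, 62 mm above the table.
- cap_middle (a joint): angle of the middle cap in rad: 0 shut, growing as its fin is lifted up and back over the bolt, stop at 1.45. Its weight and a light spring shut it again: about 1.5 to 2.5 N at the fin holds it up.
- bolt_right_top (a point): centre of the top face of the right (-y side of the cover) bolt: upright steel hex bolt, head 21 mm over corners, top 88 mm above the table. Three bolts stand in a row, 90 mm apart, on a fixed cast-aluminium engine cover (170 x 280 mm, deck 58 mm high, longer along the row). Axes: z up, y along the row, x across it from the fin over the bolt to the hinge. Sinks with the bolt.
- bolt_right (a joint): how far the right (-y side of the cover) bolt has sunk, in m: 0 as found. A loose bolt moves down under a push of about 4 N, to a stop at 0.008, and stays down; a tight one gives only about a millimetre. All look alike as found; any one of the three may be the loose one.
- cap_right_fin (a point): grip point of the right (-y side of the cover) cap's upright fin: 12 mm thick (along y), 26 long (x), 28 tall, its top 12 mm above this point, its foot 16 below. 89 mm from the hinge, 53 mm on the robot's side of the bolt. Cap: dark steel flap, 5 mm thick, 54 wide, flat 2 mm over the deck; the bolt's head stands out through its window; a 14 mm wide tongue at its front carries the fin.
- cap_right_hinge (a point): middle of the right (-y side of the cover) cap's hinge line, 37 mm behind the bolt on the side away from the fin; the hinge runs along y, 62 mm above the table.
- cap_right (a joint): angle of the right (-y side of the cover) cap in rad: 0 shut, growing as its fin is lifted up and back over the bolt, stop at 1.45. Its weight and a light spring shut it again: about 1.5 to 2.5 N at the fin holds it up.
- collar_mid (a point): bystander, to be left alone: small steel ring, 26 mm across, 12 mm tall, loose on the cover's rear edge; point at its middle
- bush_mid (a point): bystander, to be left alone: small brass bush, 22 mm across, 18 mm tall, loose on the cover's rear edge; point at its middle
- tin_mid (a point): bystander, to be left alone: tin, 70 mm across, 100 mm tall, beside the cover; point at its middle
- cup_mid (a point): bystander, to be left alone: white cup, 76 mm across, 90 mm tall, beside the cover; point at its middle
- spanner_mid (a point): bystander, to be left alone: spanner lying behind the cover; point at its middle
- driver_mid (a point): bystander, to be left alone: screwdriver lying beside the cover; point at its middle
- disc_mid (a point): bystander, to be left alone: steel brake disc, 90 mm across, lying behind the cover; point at its middle
- coil_mid (a point): bystander, to be left alone: coil spring, 110 mm long, 44 mm thick, lying beside the cover; point at its middle

How it is judged:
On the way:
1. the loose bolt has been found: tapped, it has sunk (value of joint any of bolt_left, bolt_middle, bolt_right above 0.005 m), for 0.2 s.
At the end, for the whole second after the job is handed in: The loose bolt is pushed down (more than 5 mm), its own cap is open by more than 0.65 rad (37 degrees), still, and borne by the gripper's fingers (more than 0.5 N), and the other two caps are shut (under 0.1 rad) (((value of joint bolt_left above 0.005 m and value of joint cap_left above 0.65 rad and contact force between the fingers and cap_left above 0.5 N and velocity of joint cap_left between -0.2 and 0.2 rad/s and value of joint each of cap_middle, cap_right below 0.1 rad) or (value of joint bolt_middle above 0.005 m and value of joint cap_middle above 0.65 rad and contact force between the fingers and cap_middle above 0.5 N and velocity of joint cap_middle between -0.2 and 0.2 rad/s and value of joint each of cap_left, cap_right below 0.1 rad) or (value of joint bolt_right above 0.005 m and value of joint cap_right above 0.65 rad and contact force between the fingers and cap_right above 0.5 N and velocity of joint cap_right between -0.2 and 0.2 rad/s and value of joint each of cap_left, cap_middle below 0.1 rad))); the arm keeps its last pose, push and grip.
It fails at once if a cap was opened though its bolt had not been found loose by tapping ((value of joint cap_left above 0.3 rad and value of joint bolt_left below 0.004 m) or (value of joint cap_middle above 0.3 rad and value of joint bolt_middle below 0.004 m) or (value of joint cap_right above 0.3 rad and value of joint bolt_right below 0.004 m)).
It fails at once if a bolt was struck hard (over 60 N) (contact force between any of the arm, the fingers and bolt_left above 60 N or contact force between any of the arm, the fingers and bolt_middle above 60 N or contact force between any of the arm, the fingers and bolt_right above 60 N).
It fails at once if a part lying around was pushed away (over 30 mm) (distance of any of collar_mid, bush_mid, tin_mid, cup_mid, spanner_mid, driver_mid, disc_mid, coil_mid from where it was at the start of the episode above 0.03 m).
It also fails if it takes over 48 s, if anything falls off the work surface, if the arm or the gripper's body presses on something with over 40 N, if the wrist force passes 120 N, or if a joint passes its speed limit or range.

ROBOT

A 7-joint arm with a two-finger parallel gripper is mounted at the origin on the work surface. World frame = base frame: x ahead of the robot, y to its left, z up, the work surface at z = 0. Lengths are in m, angles in rad, forces in N, time in s.
With the tool pointing down it reaches from about 0.35 to 0.9 m from the base axis. Payload 8.1 kg.
Tool frame: the origin (TCP) lies midway between the tips of the shut fingers; the grasp point (between the pads) lies 19 mm behind it; x points along the fingers, y is the direction in which the jaws open and shut, and the axes are right-handed (so a half turn about x gives the same grasp; the last joint's range is limited). The gripper opens to 85 mm and grips with 20 to 120 N. Pads are 22 mm wide; open, the fingers measure 114 mm over their backs; the gripper's body (76 mm by 85 mm) begins 54 mm behind the grasp point. The pads swing forward as they close: fully open they stand 13 mm farther back than shut.
Start: joints at [-1.327, 0.434, 0.025, 1.573, -0.012, 1.134, -0.075], TCP at [0.212, 0.588, 0.231] pointing down, gripper open.
Joint ranges: [-2.62, 2.62], [-0.44, 2.09], [-1.27, 1.32], [0.08, 2.57], [-1.32, 4.46], [0.12, 2], [-2.74, 2.74]. Speed limits (rad/s): [2.22, 2.22, 3.01, 3.01, 3.14, 3.14, 3.14].

INTERFACE

Orientations are given as a unit quaternion [x, y, z, w].
In Python, from plant import read_state, snapshot, camera_info, close_job gives the robot as it stands.
- The arm moves only by the tool send_rows, never from a script. Its arguments are lists of equal length, an entry for each row: "grip": the finger opening in cm, from 0 to 8.54; "slide": the shift along the tool's x, y, z in cm, a list of three; "turn": the turn, a rotation vector about the tool's x, y, z in rad, a list of three. A call has 1 to 8 rows; each row is the pose to reach, as a shift and turn from the pose commanded when the call began, along the tool's axes at that moment; what a row does not reach only later rows make up. A row lasts 1/8 s, in which the tool goes at most 62.5 mm and 10.7 degrees, less where a joint would pass 70% of its speed; a pose out of reach is approached as far as the arm can. A call with a gripper value outside its range is refused whole. The fingers move at their own pace and stop on an object; "squeeze" is the grip in N (left out, the last holds). Time passes only in rows, so rows that repeat a pose let the fingers close. It gives the time, the measured TCP pose, the force and the opening at its end, in the units of the state.
- read_state(): the state, without advancing time (a new reading comes with each control period).
- snapshot(name): name is "scene" or "top" or "wrist"; returns the picture (384x512x3 uint8, red, green, blue); there is no depth.
- camera_info(name): a dict with "K" (3x3 intrinsics, pixels), "position" and "attitude" of the camera in the world; the wrist camera has in their place "mount" (4x4, takes a point from camera to tool coordinates, whose origin is the TCP and whose axes are the tool frame's). Camera axes: x right, y down, z forward; pixel columns grow to the right and rows downward; lengths in m; the calibration is good to about 2 mm. The wrist camera is an equidistant fisheye: a pixel r from the principal point sees the ray r / f radians off the axis. A picture is of the moment at which its call begins: read the wrist's pose just before it. camera_info takes no time and is no camera call.
- close_job(): hands the job in, once; it reports no verdict.
The state is a dict: "t": time; "joint_positions": joint angles; "joint_velocities": joint speeds; "joint_torque": joint torques, N m; "tcp_pos": TCP position; "tcp_rot": TCP orientation; "force": force on the tool from outside, world axes, zero at the start; "torque": the same for the moment, N m; "finger_gap": opening from 0.0 (shut) to 1.0 (fully open).
Only numpy, scipy, OpenCV 4.12 (cv2) and the standard library are available. Lean on these libraries where they do the work, as an engineer would, in place of code of your own. Each camera call takes 0.05 s, during which the arm holds its last target.

## Working session

There is one attempt and no reset: what is moved stays moved. The work goes in short steps, Python scripts to look and compute and a tool call to move; the robot and the scene stay as the last step left them, time stands still between calls to the robot, and variables do not carry over. Pictures are saved under pics/ and viewed, and the job is handed in when it is done.

Besides the shell and the picture viewer there is one more tool, called after "Emit:" as name(argument=value, ...), one argument or row to a line, values as JSON. send_rows: Moves the arm, as the interface text tells. Its arguments: {"type":"object","properties":{"grip":{"type":"array","items":{"type":"number"}},"slide":{"type":"array","items":{"type":"array","items":{"type":"number"}}},"turn":{"type":"array","items":{"type":"array","items":{"type":"number"}}},"squeeze":{"type":"number"}},"required":["grip","slide","turn"]}

```bash
mkdir -p pics; ls; cat > h.py <<'E'
import numpy as np, cv2
from plant import read_state, snapshot, camera_info
def snap(name,fn):
    im=snapshot(name); cv2.imwrite('pics/'+fn+'.png',im[:,:,::-1]); return im
E
python3 - <<'E'
from h import *
s=read_state(); print(s)
for n in("scene","top","wrist"): print(n,camera_info(n))
snap("scene","s0");snap("top","t0")
E
```

```text
pics
{'t': 0.0, 'joint_positions': array([-1.3265966 ,  0.43520021,  0.02499696,  1.57411742, -0.01157401,
        1.13400095, -0.07510587]), 'joint_velocities': array([-0.0008626 ,  0.00053734, -0.00052067,  0.00140648, -0.00194091,
       -0.00066127,  0.0001775 ]), 'joint_torque': array([ 4.55427926e-04, -6.70484161e+01,  1.02582280e+00, -3.16206157e+01,
        1.56694406e-02,  1.24750135e-02, -1.76992893e-05]), 'tcp_pos': array([0.21233149, 0.5872788 , 0.23053255]), 'tcp_rot': array([ 0.12147074,  0.69653185, -0.12258692,  0.69646298]), 'force': array([-0.1221841 , -0.66356192,  0.48686843]), 'torque': array([-0.02332414,  0.09284244,  0.02392378]), 'finger_gap': 1.0040033272774345}
scene {'K': array([[489.62958339,   0.        , 263.31108003],
       [  0.        , 489.62958339, 187.91958303],
       [  0.        ,   0.        ,   1.        ]]), 'position': array([1.284019  , 0.01718508, 0.82924422]), 'attitude': array([ 0.66563751,  0.64793623, -0.26072273, -0.26292396])}
top {'K': array([[363.37998305,   0.        , 260.52013229],
       [  0.        , 363.37998305, 195.40908874],
       [  0.        ,   0.        ,   1.        ]]), 'position': array([0.34837793, 0.0336425 , 1.14055393]), 'attitude': array([-0.68915222,  0.71711181, -0.07492142,  0.07215713])}
wrist {'K': array([[297.31863964,   0.        , 255.20654917],
       [  0.        , 297.31863964, 193.64468326],
       [  0.        ,   0.        ,   1.        ]]), 'mount': array([[ 7.87793897e-04, -2.70601166e-01,  9.62691222e-01,
        -1.42168000e-01],
       [ 9.99999573e-01,  6.77303692e-04, -6.27942147e-04,
        -3.05187249e-04],
       [-4.82112442e-04,  9.62691306e-01,  2.70601584e-01,
        -6.89634163e-02],
       [ 0.00000000e+00,  0.00000000e+00,  0.00000000e+00,
         1.00000000e+00]])}
```

View pics/t0.png

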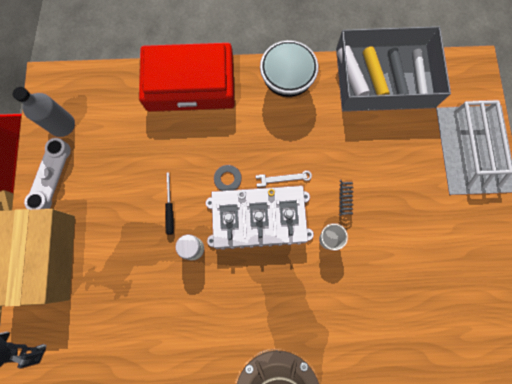

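View pics/s0.png

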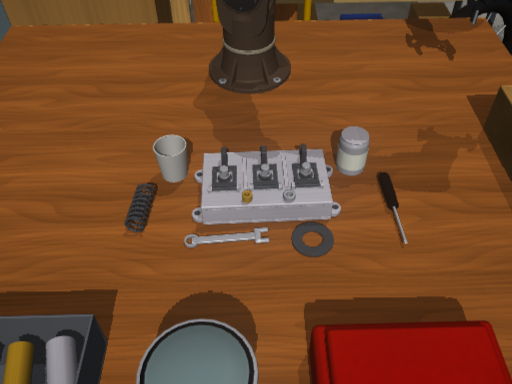

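The top view shows the cover at about (260,217), with bolts near (229,218), (259,215) and (289,213). I'll zoom in on both views.

```bash
python3 - <<'E'
import cv2
t=cv2.imread('pics/t0.png');s=cv2.imread('pics/s0.png')
cv2.imwrite('pics/tz.png',cv2.resize(t[175:260,200:320],None,fx=6,fy=6,interpolation=cv2.INTER_CUBIC))
cv2.imwrite('pics/sz.png',cv2.resize(s[140:230,190:345],None,fx=5,fy=5,interpolation=cv2.INTER_CUBIC))
E
```

```text
(no output)
```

View pics/tz.png

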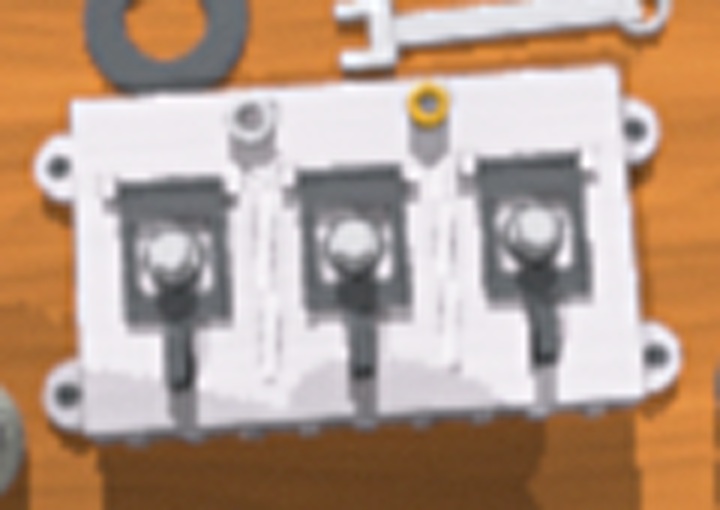

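View pics/sz.png

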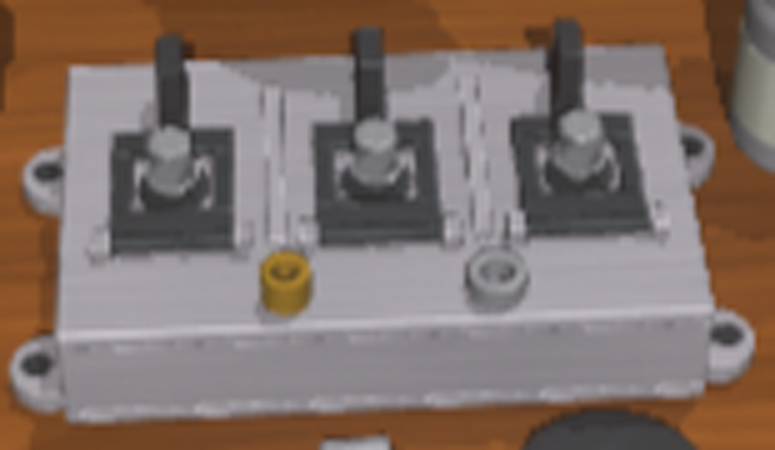

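```bash
cat >> h.py <<'E'
from scipy.spatial.transform import Rotation as R
def ray(cam,uv):
    c=camera_info(cam); d=np.linalg.inv(c['K'])@[uv[0],uv[1],1]
    return c['position'],R.from_quat(c['attitude']).apply(d)
def onz(cam,uv,z):
    p,d=ray(cam,uv); return p+d*(z-p[2])/d[2]
def tri(rs):
    A=0;b=0
    for p,d in rs:
        d=d/np.linalg.norm(d);M=np.eye(3)-np.outer(d,d);A=A+M;b=b+M@p
    return np.linalg.solve(A,b)
E
python3 - <<'E'
from h import *
T=[(172,250),(354,241),(536,227)];S=[(581,124),(376,131),(170,139)]
fT=[(180,370),(362,362),(543,348)]
P=[]
for t,s in zip(T,S):
    t=((t[0]+.5)/6-.5+200,(t[1]+.5)/6-.5+175);s=((s[0]+.5)/5-.5+190,(s[1]+.5)/5-.5+140)
    a=onz('top',t,.088);b=onz('scene',s,.088);print(a,b,tri([ray('top',t),ray('scene',s)]));P.append((a+b)/2)
P=np.array(P);print(np.diff(P,axis=0),P)
E
```

```text
[0.51230215 0.12183393 0.088     ] [0.51365012 0.12407087 0.088     ] [0.51254874 0.12307564 0.08689121]
[0.5132058  0.03300127 0.088     ] [0.51527182 0.03446857 0.088     ] [0.5134885  0.03375428 0.08629315]
[ 0.51657878 -0.05611963  0.088     ] [ 0.51749826 -0.05518035  0.088     ] [ 0.51668726 -0.05571871  0.08725123]
[[ 1.26267142e-03 -8.92174794e-02  5.55111512e-17]
 [ 2.79971094e-03 -8.93849065e-02  0.00000000e+00]] [[ 0.51297614  0.1229524   0.088     ]
 [ 0.51423881  0.03373492  0.088     ]
 [ 0.51703852 -0.05564999  0.088     ]]
```

```bash
cat >> h.py <<'E'
def plan(pos,yaw=0.0227,tilt=0.0,flip=0):
    """delta from current (measured) pose to target TCP pos; tilt about cover +y"""
    s=read_state();Rc=R.from_quat(s['tcp_rot'])
    c=np.array([np.cos(yaw),np.sin(yaw),0]);y=np.array([-np.sin(yaw),np.cos(yaw),0])
    best=None
    for sg in(1,-1):
        X=np.array([0,0,-1.]);Y=sg*y;Z=np.cross(X,Y)
        Rt=R.from_rotvec(tilt*y)*R.from_matrix(np.c_[X,Y,Z])
        rv=(Rc.inv()*Rt).as_rotvec()
        if best is None or np.linalg.norm(rv)<np.linalg.norm(best[0]): best=(rv,sg)
    print('t',s['t'],'tcp',s['tcp_pos'].round(4),'slide cm',(Rc.inv().apply(np.array(pos)-s['tcp_pos'])*100).round(2),'turn',best[0].round(4),'F',s['force'].round(2),'gap',round(s['finger_gap'],3))
    return Rc
E
python3 - <<'E'
from h import *
print(plan([.513,.123,.15]).as_matrix().round(3))
E
```

```text
t 0.1 tcp [0.2123 0.5873 0.2306] slide cm [  8.11 -33.44  44.06] turn [-3.695e-01 -1.000e-04  1.400e-03] F [-0.17  0.3  -0.74] gap 0.999
[[-0.     0.34   0.94 ]
 [-0.001  0.94  -0.34 ]
 [-1.    -0.001  0.   ]]
```

Emit:
send_rows(
  grip=[0,0,0,0,0,0,0,0],
  slide=[
    [0,-4,5.5],
    [0,-8,11],
    [0,-12.5,16.5],
    [0,-17,22],
    [0,-21,27.5],
    [0,-25,33],
    [0,-29.5,38.5],
    [0,-33.4,44],
  ],
  turn=[
    [-0.05,0,0],
    [-0.1,0,0],
    [-0.15,0,0],
    [-0.2,0,0],
    [-0.25,0,0],
    [-0.3,0,0],
    [-0.37,0,0],
    [-0.37,0,0],
  ],
  squeeze=20,
)

```text
t: 1.1
tcp_pos: [0.4842, 0.166, 0.2313]
tcp_rot: [-0.009, 0.707, 0.009, 0.707]
force: [0.8, 0.4, 0.8]
finger_gap: -0.005
```

```bash
python3 - <<'E'
from h import *
plan([.513,.123,.11]);
E
```

```text
t 1.1 tcp [0.4842 0.166  0.2313] slide cm [12.13 -4.37  2.77] turn [ 0.0017 -0.0001 -0.0002] F [0.81 0.37 0.82] gap -0.005
```

Emit:
send_rows(
  grip=[0,0,0],
  slide=[
    [0,0,0],
    [0,0,0],
    [0,0,0],
  ],
  turn=[
    [0,0,0],
    [0,0,0],
    [0,0,0],
  ],
)

```text
t: 1.48
tcp_pos: [0.4828, 0.1693, 0.2311]
tcp_rot: [-0.009, 0.707, 0.009, 0.707]
force: [0.4, 1.1, 0.3]
finger_gap: -0.002
```

```bash
python3 - <<'E'
from h import *
plan([.513,.123,.11]);
snap("wrist","w0")
E
```

```text
t 1.475 tcp [0.4828 0.1693 0.2311] slide cm [12.11 -4.71  2.91] turn [ 0.0028 -0.0006 -0.0003] F [0.44 1.15 0.28] gap -0.002
```

View pics/w0.png

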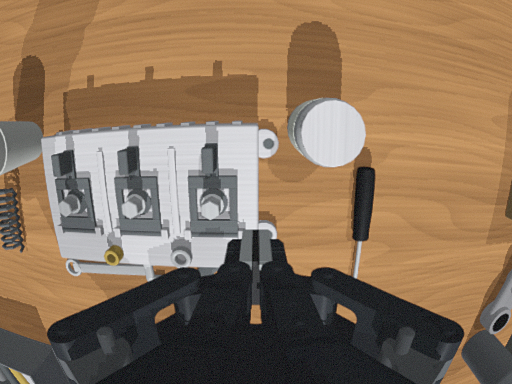

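The wrist view shows the left bolt top at (213,202), the middle at (135,203) and the right at (72,203). I'll use it to check the bolt positions.

```bash
cat >> h.py <<'E'
def wray(uv,s):
    c=camera_info('wrist');K=c['K'];a=(uv[0]-K[0,2])/K[0,0];b=(uv[1]-K[1,2])/K[1,1];r=np.hypot(a,b)
    d=np.array([np.sin(r)*a/r,np.sin(r)*b/r,np.cos(r)]);M=c['mount'];Rt=R.from_quat(s['tcp_rot'])
    return s['tcp_pos']+Rt.apply(M[:3,3]),Rt.apply(M[:3,:3]@d)
def wz(uv,s,z):
    p,d=wray(uv,s);return p+d*(z-p[2])/d[2]
E
python3 - <<'E'
from h import *
s=read_state()
im=cv2.imread('pics/w0.png');cv2.imwrite('pics/w0z.png',cv2.resize(im[120:250,30:280],None,fx=3,fy=3,interpolation=cv2.INTER_CUBIC))
for uv in[(213,203),(135,203),(72,203)]:print(wz(uv,s,.088).round(4))
E
```

```text
[0.5049 0.1268 0.088 ]
[0.5076 0.0415 0.088 ]
[ 0.5108 -0.0425  0.088 ]
```

View pics/w0z.png

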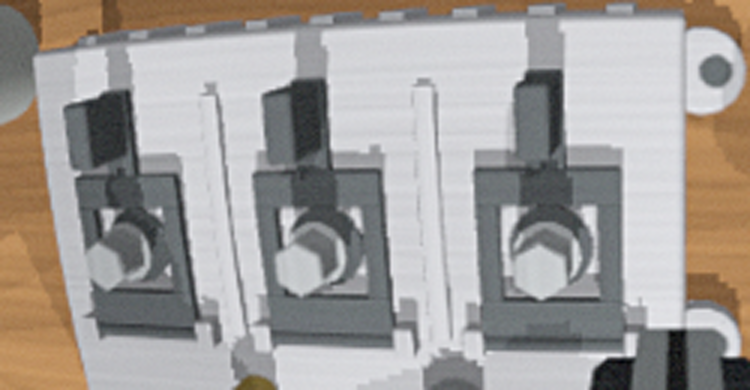

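```bash
python3 - <<'E'
from h import *
s=read_state()
for uv in[(540,271),(302,271),(111,263),(530,125),(283,130),(90,137)]:print(wz((uv[0]/3+30,uv[1]/3+120),s,.088 if uv[1]>200 else .095).round(4))
E
```

```text
[0.5128 0.1236 0.088 ]
[0.5161 0.0355 0.088 ]
[ 0.5168 -0.0513  0.088 ]
[0.4614 0.1221 0.095 ]
[0.4635 0.0358 0.095 ]
[ 0.4654 -0.0485  0.095 ]
```

Emit:
send_rows(
  grip=[0,0,0,0,0,0],
  slide=[
    [0,-4.65,2.95],
    [4,-4.65,2.95],
    [8,-4.65,2.95],
    [12.1,-4.65,2.95],
    [12.6,-4.65,2.95],
    [12.6,-4.65,2.95],
  ],
  turn=[
    [0,0,0],
    [0,0,0],
    [0,0,0],
    [0,0,0],
    [0,0,0],
    [0,0,0],
  ],
)

```text
t: 2.28
tcp_pos: [0.5145, 0.1228, 0.1061]
tcp_rot: [-0.008, 0.707, 0.009, 0.707]
force: [-0.6, -0.0, 0.8]
finger_gap: 0.006
```

Emit:
send_rows(
  grip=[0,0,0,0],
  slide=[
    [0.4,0,0],
    [0.8,0,0],
    [1.1,0,0],
    [1.1,0,0],
  ],
  turn=[
    [0,0,0],
    [0,0,0],
    [0,0,0],
    [0,0,0],
  ],
)

```text
t: 2.78
tcp_pos: [0.5141, 0.122, 0.0942]
tcp_rot: [-0.008, 0.707, 0.008, 0.707]
force: [0.4, 0.1, -0.6]
finger_gap: -0.001
```

Next, slow pushes in 2 mm rows.

Emit:
send_rows(
  grip=[0,0,0,0],
  slide=[
    [0.2,0,0],
    [0.4,0,0],
    [0.6,0,0],
    [0.7,0,0],
  ],
  turn=[
    [0,0,0],
    [0,0,0],
    [0,0,0],
    [0,0,0],
  ],
)

```text
t: 3.28
tcp_pos: [0.5143, 0.1221, 0.0877]
tcp_rot: [-0.008, 0.707, 0.008, 0.707]
force: [-4.2, -1.1, 16.0]
finger_gap: 0.002
```

Emit:
send_rows(
  grip=[0,0],
  slide=[
    [0.1,0,0],
    [0.2,0,0],
  ],
  turn=[
    [0,0,0],
    [0,0,0],
  ],
)

```text
t: 3.52
tcp_pos: [0.5145, 0.1221, 0.0874]
tcp_rot: [-0.008, 0.707, 0.008, 0.707]
force: [-10.6, -2.5, 39.6]
finger_gap: -0.0
```

The left bolt is tight: 40 N with no give. Next is the middle bolt.

Emit:
send_rows(
  grip=[0,0,0,0,0],
  slide=[
    [-2.5,0,0],
    [-2.5,-4.5,0.1],
    [-2.5,-8.8,0.2],
    [-2.5,-8.8,0.2],
    [-1.1,-8.8,0.2],
  ],
  turn=[
    [0,0,0],
    [0,0,0],
    [0,0,0],
    [0,0,0],
    [0,0,0],
  ],
)

```text
t: 4.15
tcp_pos: [0.5191, 0.0347, 0.0965]
tcp_rot: [-0.008, 0.706, 0.008, 0.708]
force: [0.2, 0.4, 0.5]
finger_gap: -0.0
```

Emit:
send_rows(
  grip=[0,0,0,0],
  slide=[
    [0.2,0,0],
    [0.3,0,0],
    [0.3,0,0],
    [0.3,0,0],
  ],
  turn=[
    [0,0,0],
    [0,0,0],
    [0,0,0],
    [0,0,0],
  ],
)

```text
t: 4.65
tcp_pos: [0.5184, 0.0344, 0.0935]
tcp_rot: [-0.008, 0.707, 0.008, 0.707]
force: [0.7, -0.9, 0.1]
finger_gap: -0.002
```

Emit:
send_rows(
  grip=[0,0,0,0,0],
  slide=[
    [0,0,-0.4],
    [0.2,0,-0.4],
    [0.4,0,-0.4],
    [0.55,0,-0.4],
    [0.6,0,-0.4],
  ],
  turn=[
    [0,0,0],
    [0,0,0],
    [0,0,0],
    [0,0,0],
    [0,0,0],
  ],
)

```text
t: 5.28
tcp_pos: [0.5143, 0.034, 0.0877]
tcp_rot: [-0.008, 0.707, 0.008, 0.707]
force: [-2.6, -0.3, 13.0]
finger_gap: 0.006
```

Emit:
send_rows(
  grip=[0,0,0],
  slide=[
    [0.05,0,0],
    [0.1,0,0],
    [0.1,0,0],
  ],
  turn=[
    [0,0,0],
    [0,0,0],
    [0,0,0],
  ],
)

```text
t: 5.65
tcp_pos: [0.5144, 0.034, 0.0876]
tcp_rot: [-0.008, 0.707, 0.008, 0.707]
force: [-7.4, 0.0, 19.6]
finger_gap: 0.004
```

The middle bolt is tight too: 20 N with no give. Next is the right bolt.

Emit:
send_rows(
  grip=[0,0,0,0,0,0,0],
  slide=[
    [-2.5,0,0],
    [-2.5,-4.5,0],
    [-2.5,-8.9,0],
    [-2.5,-8.9,0],
    [-1.1,-8.9,0],
    [-0.8,-8.9,0],
    [-0.8,-8.9,0],
  ],
  turn=[
    [0,0,0],
    [0,0,0],
    [0,0,0],
    [0,0,0],
    [0,0,0],
    [0,0,0],
    [0,0,0],
  ],
)

```text
t: 6.52
tcp_pos: [0.5159, -0.0539, 0.0936]
tcp_rot: [-0.009, 0.708, 0.009, 0.707]
force: [0.4, 0.8, 0.2]
finger_gap: 0.0
```

Emit:
send_rows(
  grip=[0,0,0,0,0],
  slide=[
    [0,-0.1,0.1],
    [0.2,-0.1,0.1],
    [0.4,-0.1,0.1],
    [0.55,-0.1,0.1],
    [0.6,-0.1,0.1],
  ],
  turn=[
    [0,0,0],
    [0,0,0],
    [0,0,0],
    [0,0,0],
    [0,0,0],
  ],
)

```text
t: 7.15
tcp_pos: [0.5172, -0.0559, 0.0882]
tcp_rot: [-0.008, 0.707, 0.008, 0.707]
force: [0.6, -0.3, 0.7]
finger_gap: -0.003
```

Emit:
send_rows(
  grip=[0,0,0],
  slide=[
    [0.05,0,0],
    [0.1,0,0],
    [0.1,0,0],
  ],
  turn=[
    [0,0,0],
    [0,0,0],
    [0,0,0],
  ],
)

```text
t: 7.52
tcp_pos: [0.5173, -0.0559, 0.0874]
tcp_rot: [-0.008, 0.707, 0.008, 0.707]
force: [-1.4, 0.3, 2.8]
finger_gap: 0.003
```

Emit:
send_rows(
  grip=[0,0,0,0],
  slide=[
    [0.1,0,0],
    [0.2,0,0],
    [0.3,0,0],
    [0.3,0,0],
  ],
  turn=[
    [0,0,0],
    [0,0,0],
    [0,0,0],
    [0,0,0],
  ],
)

```text
t: 8.02
tcp_pos: [0.5173, -0.0559, 0.0841]
tcp_rot: [-0.008, 0.707, 0.008, 0.707]
force: [-0.4, -0.3, 0.8]
finger_gap: 0.0
```

Emit:
send_rows(
  grip=[0,0,0,0,0,0],
  slide=[
    [0.1,0,0],
    [0.2,0,0],
    [0.3,0,0],
    [0.4,0,0],
    [0.45,0,0],
    [0.45,0,0],
  ],
  turn=[
    [0,0,0],
    [0,0,0],
    [0,0,0],
    [0,0,0],
    [0,0,0],
    [0,0,0],
  ],
)

```text
t: 8.78
tcp_pos: [0.5174, -0.0559, 0.0801]
tcp_rot: [-0.008, 0.707, 0.008, 0.707]
force: [-2.9, 0.3, 7.1]
finger_gap: -0.002
```

The right bolt sank 8 mm to its stop, so it's the loose one. I'll retreat, open partway and look at its fin.

Emit:
send_rows(
  grip=[0,4.5,4.5,4.5,4.5],
  slide=[
    [-3,0,0],
    [-6,0,-2],
    [-6,0,-5.3],
    [-6,0,-5.3],
    [-6,0,-5.3],
  ],
  turn=[
    [0,0,0],
    [0,0,0],
    [0,0,0],
    [0,0,0],
    [0,0,0],
  ],
)

```text
t: 9.4
tcp_pos: [0.4651, -0.057, 0.1399]
tcp_rot: [-0.008, 0.707, 0.008, 0.707]
force: [0.6, 0.2, 0.0]
finger_gap: 0.529
```

```bash
python3 - <<'E'
from h import *
plan([.464,-.0567,.070]);print(read_state()['joint_positions'].round(3))
snap("wrist","w1")
E
```

```text
t 9.4 tcp [ 0.4651 -0.057   0.1399] slide cm [ 6.99  0.04 -0.11] turn [ 0.0006  0.001  -0.0001] F [0.59 0.19 0.04] gap 0.529
[-0.16   0.291  0.207  2.07  -0.084  0.787  1.692]
```

View pics/w1.png

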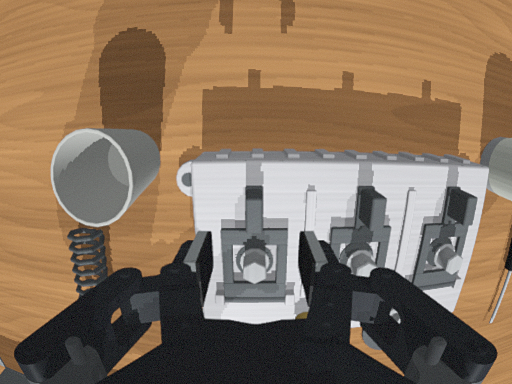

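```bash
python3 - <<'E'
from h import *
s=read_state()
for uv in[(255,187),(255,228),(255,207),(253,264)]:print(wz(uv,s,.080 if uv[1]>250 else .095).round(4))
im=cv2.imread('pics/w1.png');cv2.imwrite('pics/w1z.png',cv2.resize(im[150:330,160:350],None,fx=3,fy=3,interpolation=cv2.INTER_CUBIC))
E
```

```text
[ 0.4443 -0.0579  0.095 ]
[ 0.473  -0.0572  0.095 ]
[ 0.4579 -0.0576  0.095 ]
[ 0.5094 -0.0579  0.08  ]
```

View pics/w1z.png

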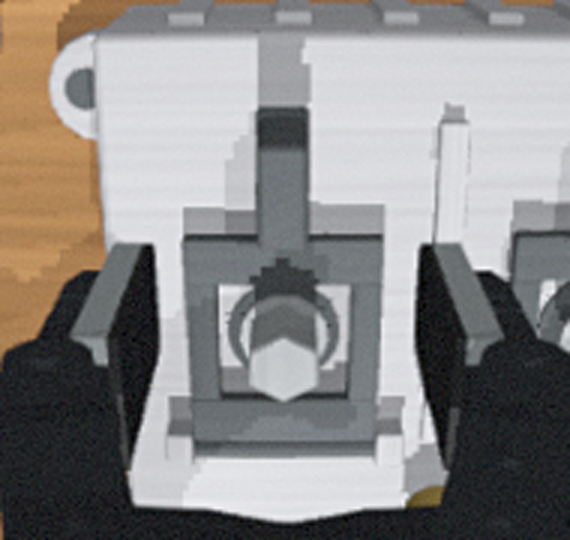

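Emit:
send_rows(
  grip=[4.5,4.5,4.5,4.5],
  slide=[
    [3,0,-0.1],
    [5.5,0,-0.1],
    [6.9,0,-0.1],
    [6.9,0,-0.1],
  ],
  turn=[
    [0,0,0],
    [0,0,0],
    [0,0,0],
    [0,0,0],
  ],
)

```text
t: 9.95
tcp_pos: [0.4632, -0.0572, 0.07]
tcp_rot: [-0.008, 0.708, 0.008, 0.706]
force: [-0.4, -0.0, 1.4]
finger_gap: 0.528
```

Emit:
send_rows(
  grip=[0.6,0.6,0.6,0.6,0.6,0.6],
  slide=[
    [0,0,0],
    [0,0,0],
    [0,0,0],
    [0,0,0],
    [0,0,0],
    [0,0,0],
  ],
  turn=[
    [0,0,0],
    [0,0,0],
    [0,0,0],
    [0,0,0],
    [0,0,0],
    [0,0,0],
  ],
  squeeze=40,
)

```text
t: 10.7
tcp_pos: [0.4641, -0.058, 0.0716]
tcp_rot: [-0.008, 0.706, 0.008, 0.708]
force: [-1.3, -5.3, 6.9]
finger_gap: 0.131
```

```bash
cat > arc.py <<'E'
from h import *
s=read_state();Rc=R.from_quat(s['tcp_rot']);y=np.array([-np.sin(.0227),np.cos(.0227),0])
h=np.array([.517,-.0565,.062])+.037*np.array([1,.0227,0])
print(s['tcp_pos'].round(4),s['force'].round(2),s['finger_gap'])
for th in np.arange(.12,1.0,.12):
    r=R.from_rotvec(th*y);p=h+r.apply(s['tcp_pos']-h)
    print(round(th,2),(Rc.inv().apply(p-s['tcp_pos'])*100).round(2),(Rc.inv()*r*Rc).as_rotvec().round(3))
E
python3 arc.py
```

```text
[ 0.4641 -0.058   0.0716] [-1.3  -5.28  6.88] 0.13098152127256185
0.12 [-1.07 -0.    0.18] [-0.    0.12 -0.  ]
0.24 [-2.11 -0.    0.49] [-0.    0.24 -0.  ]
0.36 [-3.11 -0.    0.92] [-0.    0.36 -0.  ]
0.48 [-4.04 -0.    1.47] [-0.    0.48 -0.  ]
0.6 [-4.91 -0.    2.12] [-0.   0.6 -0. ]
0.72 [-5.69 -0.    2.88] [-0.001  0.72  -0.   ]
0.84 [-6.37 -0.    3.72] [-0.001  0.84  -0.   ]
0.96 [-6.95 -0.    4.64] [-0.001  0.96  -0.   ]
```

Gripped: the opening is about 11 mm, against a 12 mm fin. I'll lift along the hinge arc.

Emit:
send_rows(
  grip=[0.6,0.6,0.6,0.6,0.6],
  slide=[
    [-0.54,0,0.07],
    [-1.07,0,0.18],
    [-1.6,0,0.32],
    [-2.1,0,0.5],
    [-2.1,0,0.5],
  ],
  turn=[
    [0,0.06,0],
    [0,0.12,0],
    [0,0.18,0],
    [0,0.24,0],
    [0,0.24,0],
  ],
)

```text
t: 11.32
tcp_pos: [0.4684, -0.0579, 0.0922]
tcp_rot: [-0.009, 0.787, 0.007, 0.617]
force: [-3.0, -4.8, 5.0]
finger_gap: 0.129
```

```bash
python3 arc.py; python3 -c "
from h import *
snap('scene','s1');im=cv2.imread('pics/s1.png');cv2.imwrite('pics/s1z.png',cv2.resize(im[60:240,150:390],None,fx=3,fy=3))"
```

```text
[ 0.4684 -0.0579  0.0922] [-2.96 -4.82  5.04] 0.12900444715726958
0.12 [-1.08 -0.    0.17] [-0.    0.12  0.  ]
0.24 [-2.12 -0.    0.47] [-0.    0.24  0.  ]
0.36 [-3.13 -0.    0.89] [-0.    0.36  0.  ]
0.48 [-4.07 -0.    1.43] [-0.001  0.48   0.   ]
0.6 [-4.95 -0.01  2.08] [-0.001  0.6    0.   ]
0.72 [-5.74 -0.01  2.82] [-0.001  0.72   0.   ]
0.84 [-6.44 -0.01  3.66] [-0.001  0.84   0.   ]
0.96 [-7.03 -0.01  4.58] [-0.001  0.96   0.   ]
```

View pics/s1z.png

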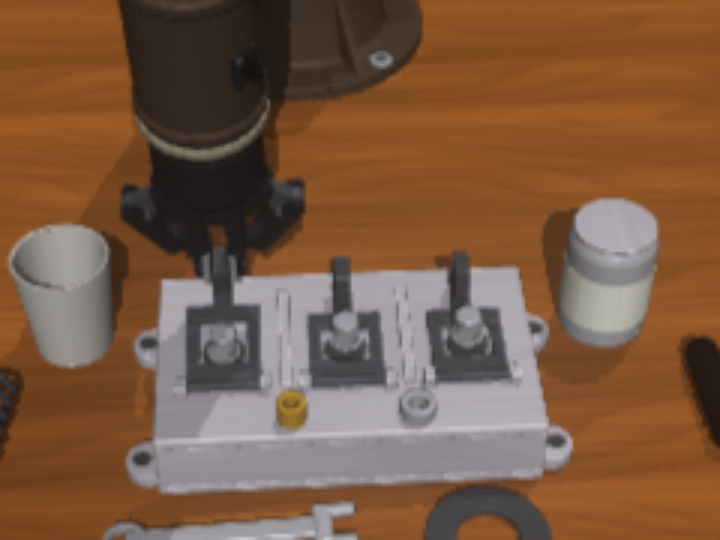

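The right cap appears to be rising with the fin at (220,270) in the crop. Continuing along the arc.

Emit:
send_rows(
  grip=[0.6,0.6,0.6,0.6,0.6],
  slide=[
    [-0.54,0,0.07],
    [-1.08,0,0.17],
    [-1.6,0,0.31],
    [-2.12,0,0.47],
    [-2.12,0,0.47],
  ],
  turn=[
    [0,0.06,0],
    [0,0.12,0],
    [0,0.18,0],
    [0,0.24,0],
    [0,0.24,0],
  ],
)

```text
t: 12.0
tcp_pos: [0.4774, -0.0577, 0.1116]
tcp_rot: [-0.01, 0.856, 0.005, 0.517]
force: [-4.3, -4.5, 6.7]
finger_gap: 0.133
```

```bash
python3 arc.py; python3 -c "
from h import *
print(read_state()['joint_positions'].round(2))
snap('scene','s2');im=cv2.imread('pics/s2.png');cv2.imwrite('pics/s2z.png',cv2.resize(im[60:240,150:390],None,fx=3,fy=3))"
```

```text
[ 0.4774 -0.0577  0.1116] [-4.34 -4.47  6.72] 0.1332754037375791
0.12 [-1.08 -0.    0.17] [-0.    0.12 -0.  ]
0.24 [-2.14 -0.    0.46] [-0.    0.24 -0.  ]
0.36 [-3.15 -0.    0.88] [-0.    0.36 -0.  ]
0.48 [-4.1  -0.    1.41] [-0.001  0.48  -0.   ]
0.6 [-4.99 -0.01  2.06] [-0.001  0.6   -0.   ]
0.72 [-5.79 -0.01  2.81] [-0.001  0.72  -0.   ]
0.84 [-6.49 -0.01  3.64] [-0.001  0.84  -0.   ]
0.96 [-7.09 -0.01  4.56] [-0.001  0.96  -0.   ]
[-0.14  0.64  0.22  1.69 -0.09  1.31  1.71]
```

View pics/s2z.png

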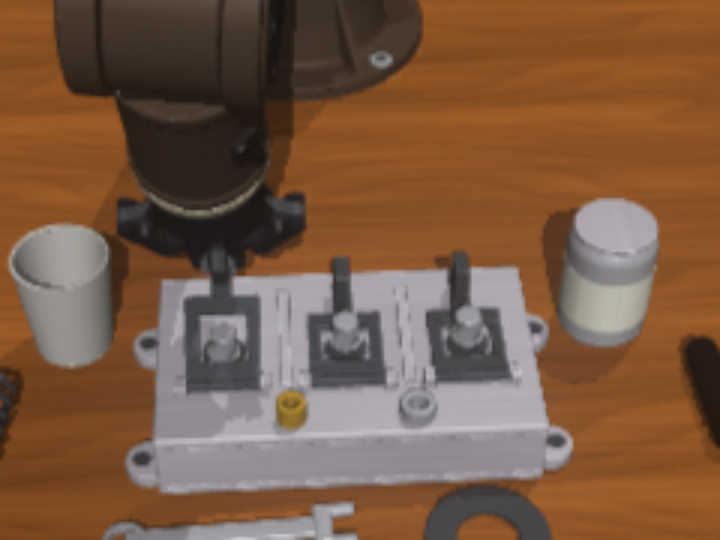

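The cap is lifting; its window has swung up clear of the bolt. Continuing to about 0.9 rad.

Emit:
send_rows(
  grip=[0.6,0.6,0.6,0.6,0.6,0.6,0.6,0.6],
  slide=[
    [-0.54,0,0.07],
    [-1.08,0,0.17],
    [-1.6,0,0.3],
    [-2.14,0,0.46],
    [-2.65,0,0.66],
    [-3.15,0,0.88],
    [-3.65,0,1.15],
    [-3.65,0,1.15],
  ],
  turn=[
    [0,0.06,0],
    [0,0.12,0],
    [0,0.18,0],
    [0,0.24,0],
    [0,0.3,0],
    [0,0.36,0],
    [0,0.42,0],
    [0,0.42,0],
  ],
)

```text
t: 13.05
tcp_pos: [0.5043, -0.057, 0.1392]
tcp_rot: [-0.011, 0.945, 0.003, 0.327]
force: [-3.5, -3.4, 8.9]
finger_gap: 0.127
```

Emit:
send_rows(
  grip=[0.6,0.6,0.6],
  slide=[
    [0,0,0],
    [0,0,0],
    [0,0,0],
  ],
  turn=[
    [0,0,0],
    [0,0,0],
    [0,0,0],
  ],
)

```text
t: 13.42
tcp_pos: [0.5043, -0.0569, 0.1392]
tcp_rot: [-0.011, 0.945, 0.003, 0.328]
force: [-3.6, -4.0, 5.2]
finger_gap: 0.134
```

```bash
python3 arc.py|head -1; python3 -c "
from h import *
print(read_state()['joint_positions'].round(2),read_state()['tcp_rot'].round(3))
snap('scene','s3');im=cv2.imread('pics/s3.png');cv2.imwrite('pics/s3z.png',cv2.resize(im[60:240,150:390],None,fx=3,fy=3));snap('wrist','w3')"
```

```text
[ 0.5043 -0.0569  0.1392] [-3.58 -4.04  5.22] 0.1338418362658156
[-0.12  0.92  0.23  1.29 -0.08  1.85  1.72] [-0.011  0.945  0.003  0.328]
```

View pics/s3z.png

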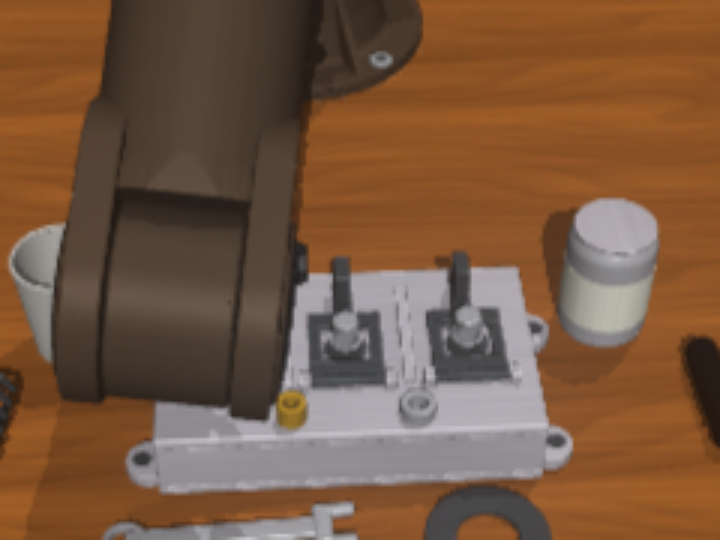

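View pics/w3.png

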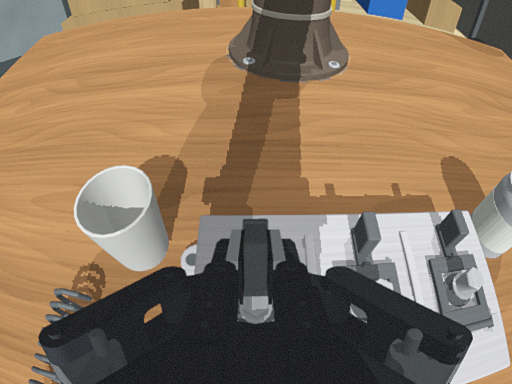

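The wrist view shows the fin between the pads at (256,255). The other two caps are flat and the bystanders look unmoved. The tool has turned about 0.90 rad around the hinge and is at rest, so I'm handing in.

```bash
python3 -c "
from plant import close_job
print(close_job())"
```

```text
the job is handed in; nothing more can be done
None
```

The right bolt is the loose one, and I handed the job in at about 13.5 s with its cap held open at roughly 0.9 rad (0.65 needed). No verdict was reported.

- **Tapping:** The left bolt stayed put at 40 N and the middle one at 20 N. The right bolt sank about 8 mm, from z 0.088 to 0.080, under low force until it met its stop.
- **Lifting:** I gripped the right cap's fin and lifted it along the hinge arc.
- **Last checks:**
  - The cap angle is taken from the tool's 0.90 rad turn, not measured directly. The tool and finger opening (about 11 mm on the 12 mm fin) were steady over the last 0.4 s.
  - The last wrist and scene pictures showed the fin between the pads and the other two caps flat. The parts in view looked unmoved by eye. In that last scene view the arm hid the opened cap, so only the wrist picture shows it held.
- **Disagreements:**
  - The first wrist-camera estimate of the bolts was about 8 mm off in x and up to 13 mm in y because I picked the wrong pixels. Corrected, it agreed with the two fixed cameras to within about 4 mm.
  - The left bolt took more force than a gentle tap needs, though it stayed under the 60 N limit.

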